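Refit and lock the filter cover of a vacuum pump

ROBOT

A 6-joint arm with a two-finger parallel gripper is mounted at the origin on a cart in front of the work surface, level with it; the furniture and walls round the work are solid. World frame = base frame: x ahead of the robot, y to its left, z up, the work surface at z = 0. Lengths are in mm, angles in rad, forces in N, time in s.
With the tool pointing down it reaches from about 350 to 975 mm from the base axis. Payload 7.1 kg.
Tool frame: the origin (TCP) lies between the finger pads; the fingertips stand 19 mm ahead of it and the grasp point (between the pads) is the TCP (ctrl.tcp_to_tips is the distance from the TCP to the fingertips, in mm); z points along the fingers, y is the line along which they close (so a half turn about z gives the same grasp; the last joint's range is limited). The gripper opens to 88 mm and grips with 3 to 60 N. Pads are 20 mm wide; open, the fingers measure 115 mm over their backs; the gripper's body (75 mm by 178 mm) begins 61 mm behind the grasp point.
Start: joints at [1.172, 0.423, 1.63, -0, 1.089, -0.019], TCP at [231.677, 580.457, 241.675] pointing down, gripper open.
Joint ranges: [-3, 3], [-0.9, 2.11], [0.09, 2.58], [-1.31, 4.45], [0.11, 2.69], [-2.54, 2.54]. Speed limits (rad/s): [2.39, 2.39, 3.01, 3.14, 3.14, 3.14].

INTERFACE

Orientations are given as a rotation vector (axis times angle).
In Python, from workcell import status, optics, ctrl gives the robot as it stands. The module is installed in compiled form; this text tells all that it offers.
- The arm moves only by the shell command python3 -m inch 'ROWS'. ROWS is JSON, a list that holds one entry, the list of rows, each a list of 7 numbers: the shift along the tool's x, y, z in mm, then the turn, a rotation vector about the tool's x, y, z in rad, then the opening in per cent of the stroke, from 0 (shut) to 100 (fully open). A call has 1 to 20 rows; each row is the pose to reach, as a shift and turn from the pose commanded when the call began, along the tool's axes at that moment; what a row does not reach only later rows make up. A row lasts 1/10 s, in which the tool goes at most 50 mm and 8.59 degrees, less where a joint would pass 70% of its speed; a pose out of reach is approached as far as the arm can. A call with a gripper value outside its range is refused whole. The fingers move at their own pace and stop on an object; the grip force is fixed at half the most. Time passes only in rows, so rows that repeat a pose let the fingers close. It gives the time, the measured TCP pose, the force, the opening and the grip force at its end, in the units of the state.
- status.get_obs(): the state, without advancing time (a new reading comes with each control period).
- optics.get_image(name): name is "scene" or "top" or "wrist"; returns a dict with "frame" (420x560x3 uint8, red, green, blue), "fx", "fy", "cx", "cy" (pixels), "k1" (the pictures are not rectified: a ray, as slopes to the right and down, at radius r is drawn at 1 + k1 r^2 times it, then the intrinsics apply), "rvec" (rotation vector, rad) and "tvec" (3), from world to camera coordinates, as OpenCV has them; the wrist camera has in their place "hand_eye" (4x4, takes a point from camera to tool coordinates, whose origin is the TCP and whose axes are the flange's). Camera axes: x right, y down, z forward; pixel columns grow to the right and rows downward; lengths in mm; the calibration is good to about 2 mm. A picture is of the moment at which its call begins: read the wrist's pose just before it. There is no depth.
- ctrl.close_job(): hands the job in; it is judged then, once.
The state is a dict: "t": time; "qpos": joint angles; "qvel": joint speeds; "joint_torque": joint torques, N m; "ee_pos": TCP position; "orientation": TCP orientation; "ft_force": force on the tool from outside, world axes, zero at the start; "moment": the same for the moment, N m; "width": finger opening in mm; "grasp_force": force on a finger pad.
Only numpy, scipy, OpenCV 4.12 (cv2) and the standard library are available. Lean on these libraries where they do the work, as an engineer would, in place of code of your own. Each camera call takes 0.05 s, during which the arm holds its last target. There are 200 camera calls.

TASK

The filter of the bench vacuum pump has been changed. Put its loose metal cover back over the open filter bay so that it sits flat all round, then lock it: with light pressure feel for the hidden slot under the wing-headed stud, push the stud in, give it a quarter turn clockwise (seen from above) until it catches, and let go so that it stays in by itself. Force nothing, neither pushing nor turning (60 N at most between cover and pump), and leave the flask, beaker, vials, wash bottle and timer standing where they are.

Things in the scene. Friction and masses are not known exactly. Their poses are not given: they have to be found in the camera images.
- pump: Bench vacuum pump, grey box 130 mm deep (x), 210 mm wide (y), flat deck 90 mm above the bench; fixed. Origin: on the bench below the middle of the open filter bay near its left (+y) end; the box reaches 65 mm either way in x, 70 mm to +y, 140 mm to -y. z up; gauge and switch face -x.
- bay (a point): Middle of the filter bay's mouth, level with the top of its collar, 106 mm above the bench. The collar is an upright rectangular rim, outside 74.4 mm (pump x) by 94.4 mm (pump y), 16 mm high above the deck; its upper 6 mm slope inwards by 4.5 mm as a lead-in. The cover rests on its top. Axes as pump.
- cam (a point): Middle of the steel cam plate's top, inside the bay, 7 mm below the collar's top. Its slot, 7.2 mm wide, takes the stud's cross pin. The plate floats: its slot lies along the pump's x axis give or take up to 55 degrees, and this is not reported (axes as pump). Underneath, a locking groove runs at 90 degrees to the slot, and a stop post allows clockwise turning only.
- cover: Loose filter cover, aluminium cap 82 (x) by 102 (y) by 18 mm high with a winged stud in its middle, 0.18 to 0.3 kg, right way up on the bench. Origin: middle of its skirt's lower edge; z up. Inside 76 by 96 mm, 14 mm deep: it drops round the collar with 0.8 mm play, long side to long side, either way round; seated, its origin is 14 mm below bay.
- wing (a point): Centre of the stud's black wing head, a bar 34 mm long (its x), 11 mm thick (y), 20 mm high, by which the cover can be lifted from above. 43 mm above the cover's origin with the stud out (gap under the wing then 14 mm). The stud turns freely in the cover with light drag, wing at first within 0.2 rad of the cover's x, and slides in up to 13 mm against a spring of 3 N at first, 9 N at the end.
- pin (a point): Middle of the stud's cross pin, 4 mm thick, 24 mm long, under the cover, parallel to the wing. On the seated cover a pin across the slot stops hard after 1.5 mm of push; within some 5 degrees of the slot it goes in. From 11 mm the stud turns clockwise seen from above and stays in if let go. At 90 degrees it springs up to 8.5 mm of push and holds; a stop follows some 20 degrees on.
- flask: Conical glass flask with a red stopper, 75 mm across, 114 mm high, behind the cover; bystander. Origin at the middle of its foot.
- beaker: Small glass beaker 60 mm across, 70 mm high, to the right; bystander. Origin at the middle of its foot.
- vial_a: Black-capped vial 25 mm across, 60 mm high, behind the cover; bystander. Origin at its foot.
- vial_b: Blue-capped vial 25 mm across, 60 mm high, behind the pump; bystander. Origin at its foot.
- wash: Wash bottle with a bent nozzle, 66 mm across, 185 mm high, behind the pump; bystander. Origin at its foot.
- bench_timer: Flat white timer 62 by 66 by 18 mm, left front of the bench; bystander. Origin at the middle of its underside.

How it is judged:
By the outcome, as a careful person would: the job done as asked, in the order asked, and still so for the second after the job is handed in, with the robot touching nothing.
It also fails if it takes over 67 s, if anything falls off the work surface, if the arm or the gripper's body presses on something with over 40 N, if the wrist force passes 120 N, or if a joint passes its speed limit or range.

## Working session

There is one attempt and no reset: what is moved stays moved. The work goes in short steps, Python scripts to look and compute and a shell command to move; the robot and the scene stay as the last step left them, time stands still between calls to the robot, and variables do not carry over. Pictures are saved under pics/ and viewed, at most 10 in all, crops included, and the job is handed in when it is done.

```bash
mkdir -p pics
cat > h.py <<'E'
import numpy as np, cv2
from scipy.spatial.transform import Rotation as R
from workcell import status, optics, ctrl
def cam(name):
    o=status.get_obs(); d=optics.get_image(name)
    if 'hand_eye' in d:
        T=np.eye(4); T[:3,:3]=R.from_rotvec(o['orientation']).as_matrix(); T[:3,3]=o['ee_pos']
        M=T@np.array(d['hand_eye']); d['Rc']=M[:3,:3]; d['C']=M[:3,3]
    else:
        r=R.from_rotvec(np.ravel(d['rvec'])).as_matrix(); d['Rc']=r.T; d['C']=-r.T@np.ravel(d['tvec'])
    d['K']=np.array([[d['fx'],0,d['cx']],[0,d['fy'],d['cy']],[0,0,1.]]); return d
def plane(d,uv,z):
    # exact drawn-model inverse: rd = r(1+k1 r^2)
    uv=np.atleast_2d(np.array(uv,float)); 
    p=cv2.undistortPoints(uv[:,None],d['K'],np.array([d['k1'],0,0,0.]))[:,0]
    v=np.c_[p,np.ones(len(p))]@d['Rc'].T
    return d['C']+v*((z-d['C'][2])/v[:,2])[:,None]
def save(d,n): cv2.imwrite('pics/'+n,cv2.cvtColor(d['frame'],cv2.COLOR_RGB2BGR))
def load(n): return cv2.imread('pics/'+n)
E
python3 - <<'E'
from h import *
import pickle
for n in ('scene','top'):
    d=cam(n); save(d,n+'.png'); pickle.dump(d,open(n+'.pkl','wb')); print(n,d['C'].round(),d['fx'],d['k1'])
print(status.get_obs())
E
```

```text
scene [   60. -1122.   626.] 524.6162331325772 -0.025333827404626096
top [ 386. -270. 1592.] 534.7787768276692 -0.1868210546938467
{'t': 0.1, 'qpos': array([ 1.17198647e+00,  4.23753549e-01,  1.63057317e+00, -1.27267873e-05,
        1.08860430e+00, -1.90241911e-02]), 'qvel': array([-5.38840771e-05, -1.99554433e-03, -2.15439520e-03, -2.32550941e-04,
        2.41633797e-03,  3.86136443e-05]), 'joint_torque': array([ 5.42126763e-04, -5.45609558e+01, -2.74324447e+01,  6.45414088e-02,
        1.86942599e-02, -4.77972435e-05]), 'ee_pos': array([231.51652698, 580.04642638, 241.00207743]), 'orientation': array([-5.92927540e-01, -3.08486019e+00,  2.06009236e-03]), 'ft_force': array([-0.11540516,  0.32738698, -0.27412363]), 'moment': array([-0.05047536, -0.02913428, -0.04202941]), 'grasp_force': 0.0, 'width': 87.72191929727313}
```

View pics/top.png

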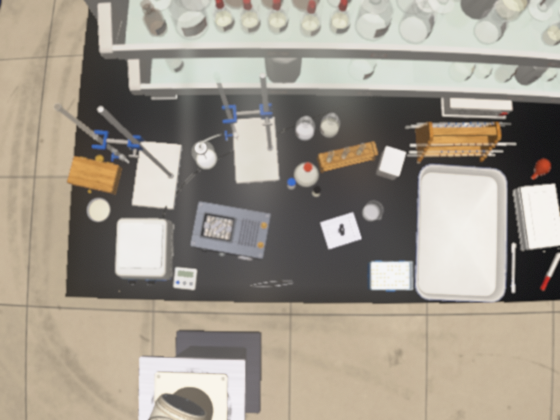

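View pics/scene.png

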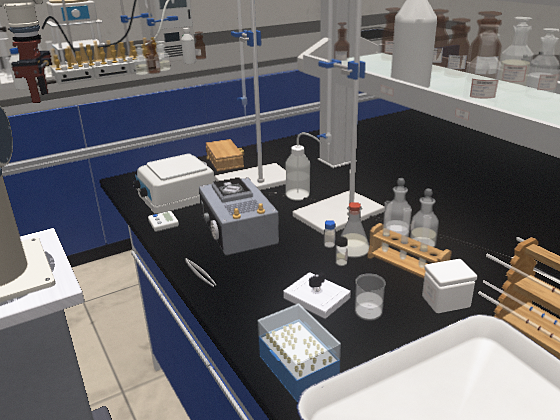

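The top view shows the pump at about (231,230), its bay at (217,228), and the white cover at (341,231) with its black wing. The flask and vials are at (305,175) to (316,190) and the beaker is at (373,210). Next I'll get rough poses.

Run:
```python
from h import *
import pickle
d=pickle.load(open('top.pkl','rb')); im=d['frame'].astype(int)
g=im.sum(2)/3
# cover
m=np.zeros(g.shape,np.uint8); m[205:256,312:366]=(g[205:256,312:366]>150)
c=max(cv2.findContours(m,0,2)[0],key=cv2.contourArea); r=cv2.minAreaRect(cv2.convexHull(c))
b=cv2.boxPoints(r); P=plane(d,b,18); print('cover',P.mean(0),np.diff(P[:3],axis=0).round(1))
for e in np.diff(P[:3],axis=0): print(np.linalg.norm(e),np.degrees(np.arctan2(e[1],e[0])))
print('wingpx',plane(d,[341.5,230],48))
m=np.zeros(g.shape,np.uint8); m[195:265,185:275]=(g[195:265,185:275]>60)
c=max(cv2.findContours(m,0,2)[0],key=cv2.contourArea); r=cv2.minAreaRect(c); b=cv2.boxPoints(r); print(b)
P=plane(d,b,90); print('pump',P.mean(0),P.round())
for e in np.diff(P[:3],axis=0): print(np.linalg.norm(e),np.degrees(np.arctan2(e[1],e[0])))
print('bay',plane(d,[217.5,228],106))
for n,p in dict(flask=(306,176,60),va=(316,191,60),vb=(291,184,60),beaker=(373,211,35),wash=(204,154,100)).items(): print(n,plane(d,p[:2],p[2]).round())
```

```text
cover [ 535.37938697 -437.29010839   18.        ] [[ 33.1 -99.6   0. ]
 [-80.9 -25.6   0. ]]
104.91486278128686 -71.61664130428991
84.88265174446653 -162.4460060158843
wingpx [[ 533.28767369 -437.14542358   48.        ]]
[[185. 195.]
 [274. 195.]
 [274. 264.]
 [185. 264.]]
pump [ 527.55321464 -115.3563734    90.        ] [[ 624.   15.   90.]
 [ 627. -241.   90.]
 [ 431. -243.   90.]
 [ 427.    8.   90.]]
255.40773904499198 -89.42041174598182
195.64704936493428 -179.20520278223384
bay [[529.19508857 -83.91581019 106.        ]]
flask [[ 689. -333.   60.]]
va [[ 645. -362.   60.]]
vb [[ 665. -289.   60.]]
beaker [[ 592. -532.   35.]]
wash [[743. -38. 100.]]
```

```bash
cat >> h.py <<'E'
def down(yaw): # tool x at yaw (rad) in world, z down
    c,s=np.cos(yaw),np.sin(yaw); return np.array([[c,s,0],[s,-c,0],[0,0,-1.]])
def go(p,yaw,o=None):
    o=o or status.get_obs(); A=R.from_rotvec(o['orientation']).as_matrix()
    return (A.T@(np.array(p)-o['ee_pos'])).round(2), R.from_matrix(A.T@down(yaw)).as_rotvec().round(4)
E
python3 - <<'E'
from h import *
o=status.get_obs(); A=R.from_rotvec(o['orientation']).as_matrix(); print(A.round(3), np.degrees(np.arctan2(A[1,0],A[0,0])))
d=cam('wrist'); print(np.array(d['hand_eye']).round(2),d['fx'],d['k1'])
for y in (18,198,0,180): print(y,go([535,-437,240],np.radians(y)))
print(go([460,-80,300],np.radians(0)))
E
```

```text
[[-0.929  0.371 -0.001]
 [ 0.371  0.929 -0.001]
 [ 0.    -0.001 -1.   ]] 158.24022232386847
[[ 0.0000e+00 -9.6000e-01 -2.7000e-01  7.2810e+01]
 [ 1.0000e+00  0.0000e+00 -0.0000e+00 -6.0000e-02]
 [ 0.0000e+00 -2.7000e-01  9.6000e-01 -1.4387e+02]
 [ 0.0000e+00  0.0000e+00  0.0000e+00  1.0000e+00]] 298.97976291694425 -0.05265861302089648
18 (array([-658.94, -832.09,    2.04]), array([-6.0000e-04,  1.5000e-03,  2.4476e+00]))
198 (array([-658.94, -832.09,    2.04]), array([-1.10e-03, -4.00e-04, -6.94e-01]))
0 (array([-658.94, -832.09,    2.04]), array([-4.0000e-04,  1.7000e-03,  2.7618e+00]))
180 (array([-658.94, -832.09,    2.04]), array([-1.200e-03, -3.000e-04, -3.798e-01]))
(array([-456.92, -528.41,  -58.32]), array([-4.0000e-04,  1.7000e-03,  2.7618e+00]))
```

```bash
python3 -m inch '[[[-519,-508,36,0,0,-0.24,100],[-519,-508,36,0,0,-0.24,100],[-519,-508,36,0,0,-0.24,100],[-519,-508,36,0,0,-0.24,100],[-519,-508,36,0,0,-0.24,100],[-519,-508,36,0,0,-0.24,100],[-519,-508,36,0,0,-0.24,100],[-519,-508,36,0,0,-0.24,100],[-519,-508,36,0,0,-0.24,100],[-519,-508,36,0,0,-0.24,100],[-519,-508,36,0,0,-0.24,100],[-519,-508,36,0,0,-0.24,100],[-519,-508,36,0,0,-0.24,100],[-519,-508,36,0,0,-0.24,100],[-519,-508,36,0,0,-0.24,100],[-519,-508,36,0,0,-0.24,100],[-519,-508,36,0,0,-0.24,100],[-519,-508,36,0,0,-0.24,100]]]'
python3 - <<'E'
from h import *
import pickle
d=cam('wrist'); save(d,'w1.png'); pickle.dump(d,open('w1.pkl','wb')); o=status.get_obs(); print(o['t'],o['qpos'])
E
```

```text
t: 1.95
ee_pos: [524.6, -82.8, 205.5]
orientation: [-0.218, -3.133, -0.001]
ft_force: [-0.6, -0.6, -0.6]
width: 87.9
grasp_force: 0.0
2.0 [-1.78613476e-01  3.34518482e-01  1.86560953e+00  2.11256913e-04
  9.42234679e-01 -1.61098571e+00]
```

View pics/w1.png

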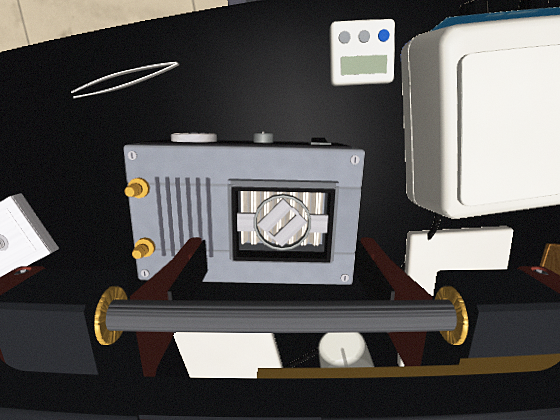

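The wrist view shows the pump face-on, with the bay's black collar at x 231-335, y 183-262 and the round cam plate at (283,221) with a diagonal slot. I'll enlarge that.

Run:
```python
from h import *
im=load('w1.png'); cv2.imwrite('pics/w1c.png',cv2.resize(im[170:275,222:347],None,fx=5.5,fy=5.5,interpolation=cv2.INTER_CUBIC))
```

```text
(no output)
```

View pics/w1c.png

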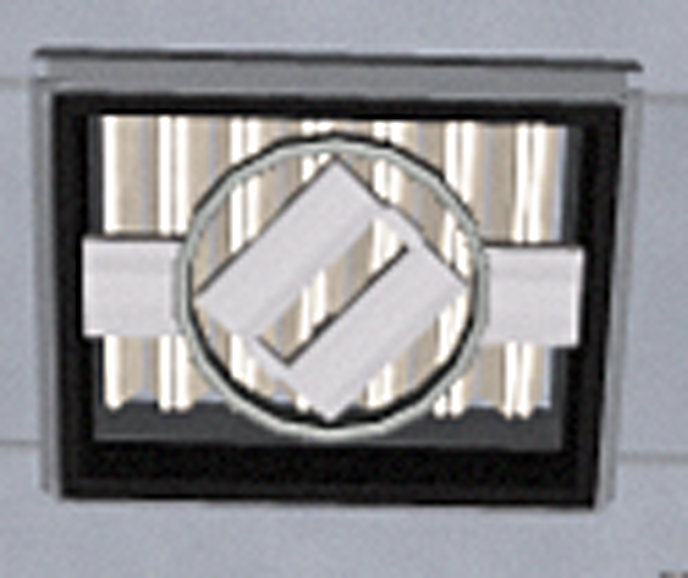

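The crop shows the slot running from lower left to upper right. Its edges run (285,362)-(408,245) and (262,337)-(375,215), and the collar's black frame is clear. Now to convert these to world coordinates.

Run:
```python
from h import *
import pickle
d=pickle.load(open('w1.pkl','rb'))
f=lambda q:(np.array(q,float)+.5)/5.5-.5+np.array([222,170])
def seg(P): 
    e=P[1]-P[0]; return round(np.linalg.norm(e),1),round(np.degrees(np.arctan2(e[1],e[0])),1)
for s in ([(285,362),(408,245)],[(262,337),(375,215)],[(200,300),(335,160)],[(335,415),(460,290)]):
    print('slot',seg(plane(d,f(s),99)))
print('disc c',plane(d,f([(335,288)]),99), 'plate mid',plane(d,f([(200,300),(335,160),(335,415),(462,290)]),99).mean(0))
print('bars mid',plane(d,f([(83,287),(583,296)]),99), plane(d,f([(83,287),(583,296)]),99).mean(0))
for n,z,q in (('blackouter',106,[(52,92),(622,101),(600,505),(62,497)]),('inner',106,[(97,115),(575,125),(560,452),(95,440)]),('outer',90,[(38,55),(640,65),(600,510),(60,500)])):
    P=plane(d,f(q),z); print(n,P.mean(0).round(1),[seg(P[[i,(i+1)%4]]) for i in range(4)])
P=plane(d,[(124.5,146),(363,142),(353,283),(139,284)],90); print('pump',P.mean(0),[seg(P[[i,(i+1)%4]]) for i in range(4)])
P=plane(d,[(131,156),(355,160.5),(344.5,278),(144.5,273.5)],90); print('screws',P.mean(0),[seg(P[[i,(i+1)%4]]) for i in range(4)])
```

```text
slot (np.float64(27.8), np.float64(127.1))
slot (np.float64(27.2), np.float64(130.5))
slot (np.float64(31.5), np.float64(128.9))
slot (np.float64(29.3), np.float64(129.1))
disc c [[531.90397997 -82.35140501  99.        ]] plate mid [532.63385174 -82.78414656  99.        ]
bars mid [[ 526.17193133 -122.22988726   99.        ]
 [ 538.74841647  -43.20803379   99.        ]] [532.4601739  -82.71896052  99.        ]
blackouter [532.6 -82.6 106. ] [(np.float64(85.9), np.float64(81.1)), (np.float64(66.4), np.float64(-8.3)), (np.float64(86.9), np.float64(-98.9)), (np.float64(66.3), np.float64(170.9))]
inner [529.6 -82.6 106. ] [(np.float64(72.3), np.float64(80.8)), (np.float64(53.4), np.float64(-8.2)), (np.float64(74.3), np.float64(-99.6)), (np.float64(52.9), np.float64(169.5))]
outer [535.3 -82.8  90. ] [(np.float64(96.1), np.float64(81.1)), (np.float64(77.6), np.float64(-10.1)), (np.float64(93.0), np.float64(-99.1)), (np.float64(77.3), np.float64(172.2))]
pump [ 526.49266986 -116.98547571   90.        ] [(np.float64(205.2), np.float64(82.8)), (np.float64(133.6), np.float64(-8.0)), (np.float64(209.4), np.float64(-97.4)), (np.float64(132.8), np.float64(170.2))]
screws [ 528.23043275 -117.92532131   90.        ] [(np.float64(194.6), np.float64(80.8)), (np.float64(112.5), np.float64(-9.3)), (np.float64(193.7), np.float64(-99.2)), (np.float64(112.6), np.float64(171.1))]
```

```bash
python3 -m inch '[[[-59,-348,0,0,0,2.69,100],[-59,-348,0,0,0,2.69,100],[-59,-348,0,0,0,2.69,100],[-59,-348,0,0,0,2.69,100],[-59,-348,0,0,0,2.69,100],[-59,-348,0,0,0,2.69,100],[-59,-348,0,0,0,2.69,100],[-59,-348,0,0,0,2.69,100],[-59,-348,0,0,0,2.69,100],[-59,-348,0,0,0,2.69,100],[-59,-348,0,0,0,2.69,100],[-59,-348,0,0,0,2.69,100],[-59,-348,0,0,0,2.69,100],[-59,-348,0,0,0,2.69,100],[-59,-348,0,0,0,2.69,100],[-59,-348,0,0,0,2.69,100],[-59,-348,0,0,0,2.69,100],[-59,-348,0,0,0,2.69,100],[-59,-348,0,0,0,2.69,100],[-59,-348,0,0,0,2.69,100]]]'
python3 - <<'E'
from h import *
import pickle
d=cam('wrist'); save(d,'w2.png'); pickle.dump(d,open('w2.pkl','wb')); o=status.get_obs(); print(o['t'],o['qpos'])
E
```

```text
t: 4.0
ee_pos: [535.7, -435.5, 205.8]
orientation: [-3.102, -0.496, 0.0]
ft_force: [-0.4, 0.6, -0.1]
width: 87.8
grasp_force: 0.0
4.05 [-7.00165467e-01  5.56171431e-01  1.49862213e+00  1.50388861e-05
  1.08694886e+00  5.54354645e-01]
```

View pics/w2.png

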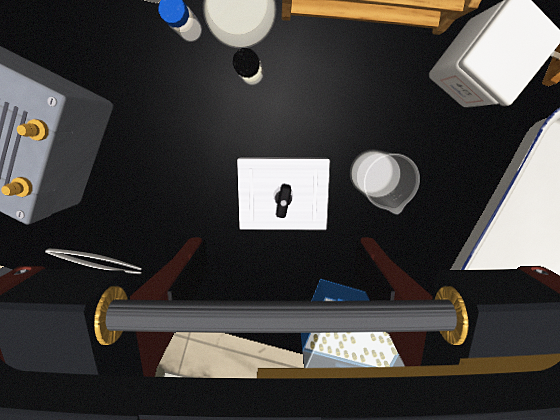

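The cover is at x 238-328, y 158-230, with the black wing at about (284,200) turned slightly. I'll measure both.

Run:
```python
from h import *
import pickle
d=pickle.load(open('w2.pkl','rb')); g=d['frame'].mean(2)
m=np.zeros(g.shape,np.uint8); m[150:240,230:335]=(g[150:240,230:335]>110)
c=max(cv2.findContours(m,0,2)[0],key=cv2.contourArea); q=cv2.approxPolyDP(cv2.convexHull(c),6,True)[:,0]; print(q)
for z in (0,18): 
  P=plane(d,q,z); print('cover',P.mean(0),[(np.linalg.norm(e).round(1),np.degrees(np.arctan2(e[1],e[0])).round(1)) for e in np.roll(P,-1,0)-P])
mm=np.zeros_like(m); mm[170:222,262:305]=(g[170:222,262:305]<90)
n,L,S,C=cv2.connectedComponentsWithStats(mm); i=1+S[1:,4].argmax(); print(S[i])
ys,xs=np.nonzero(L==i); P=plane(d,np.c_[xs,ys],53)[:,:2]; w=P.mean(0); ev,V=np.linalg.eigh(np.cov(P.T)); print('wing',w,np.degrees(np.arctan2(*V[::-1,1])),np.sqrt(ev*12))
cv2.imwrite('pics/w2c.png',cv2.resize(load('w2.png')[150:240,230:336],None,fx=6,fy=6,interpolation=2))
```

```text
[[237 159]
 [328 159]
 [326 228]
 [241 229]]
cover [ 531.34650608 -439.89649399    0.        ] [(np.float64(105.7), np.float64(-71.8)), (np.float64(84.5), np.float64(-161.2)), (np.float64(105.0), np.float64(108.9)), (np.float64(85.8), np.float64(19.3))]
cover [ 535.08138667 -438.50468309   18.        ] [(np.float64(100.3), np.float64(-71.8)), (np.float64(80.2), np.float64(-161.2)), (np.float64(99.6), np.float64(108.9)), (np.float64(81.4), np.float64(19.3))]
[275 184  17  34 364]
wing [ 537.35176579 -437.3512153 ] -171.8880945843755 [13.52360516 33.35980173]
```

View pics/w2c.png

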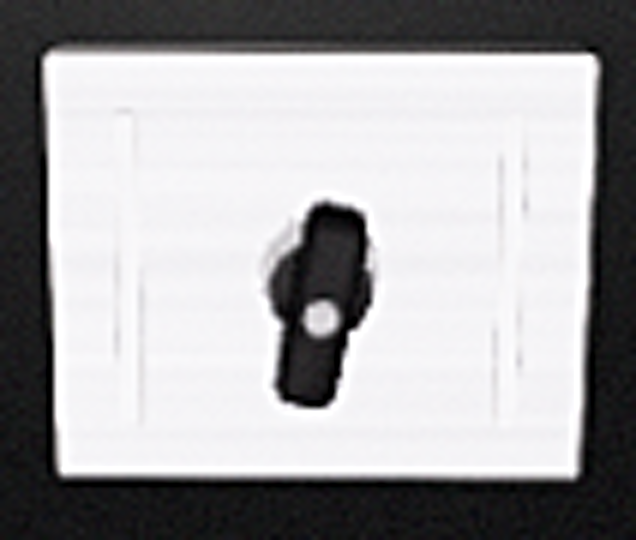

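The crop shows the wing turned clear of the cover's x. The cover's yaw is about 18.7° and the wing's about 9°. I'll grasp it.

```bash
python3 -m inch '[[[-1,2.4,45,0,0,0.16,50],[-1,2.4,90,0,0,0.16,50],[-1,2.4,130,0,0,0.16,50],[-1,2.4,150,0,0,0.16,50],[-1,2.4,164,0,0,0.16,50],[-1,2.4,164,0,0,0.16,50],[-1,2.4,164,0,0,0.16,0],[-1,2.4,164,0,0,0.16,0],[-1,2.4,164,0,0,0.16,0],[-1,2.4,164,0,0,0.16,0],[-1,2.4,164,0,0,0.16,0],[-1,2.4,164,0,0,0.16,0],[-1,2.4,164,0,0,0.16,0]]]'
```

```text
t: 5.35
ee_pos: [535.6, -439.4, 42.2]
orientation: [3.132, 0.238, 0.002]
ft_force: [1.5, 1.0, 3.5]
width: 16.3
grasp_force: 30.0
```

Width 16.3 isn't the wing's 11 mm, so the tips are probably on the boss under it. I'll open, rise 7 mm and regrip.

```bash
python3 -m inch '[[[0,0,0,0,0,0,40],[0,0,0,0,0,0,40],[0,0,-7,0,0,0,40],[0,0,-7,0,0,0,0],[0,0,-7,0,0,0,0],[0,0,-7,0,0,0,0],[0,0,-7,0,0,0,0],[0,0,-7,0,0,0,0],[0,0,-7,0,0,0,0]]]'
```

```text
t: 6.25
ee_pos: [535.1, -439.3, 48.8]
orientation: [3.132, 0.238, 0.0]
ft_force: [0.2, -0.2, 1.7]
width: 16.6
grasp_force: 30.0
```

Run:
```python
from h import *
d=cam('wrist'); save(d,'w3.png')
cv2.imwrite('pics/w3c.png',cv2.resize(load('w3.png')[100:400,160:400],None,fx=2,fy=2,interpolation=2))
```

```text
(no output)
```

View pics/w3c.png

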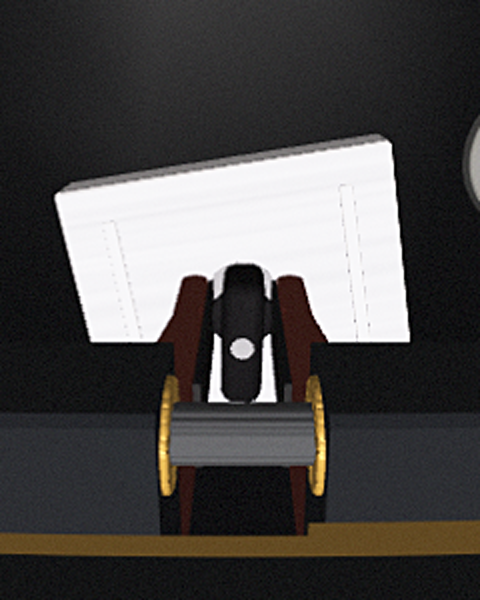

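The pads hold a roughly 16.5 mm hub in the middle of the wing, seen at crop (243,300), and the bar is parallel to the fingers. That grip is fine, so I'll lift and measure the cover in the hand.

```bash
python3 -m inch '[[[0,0,-3,0,0,0,0],[0,0,-10,0,0,0,0],[0,0,-30,0,0,0,0],[0,0,-60,0,0,0,0],[0,0,-100,0,0,0,0],[0,0,-135,0,0,0,0],[0,0,-150,0,0,0,0],[0,0,-150,0,0,0,0],[0,0,-150,0,0,0,0]]]'
cat > cov.py <<'E'
from h import *
import sys
d=cam('wrist'); save(d,sys.argv[1]); g=d['frame'].mean(2); o=status.get_obs()
A=R.from_rotvec(o['orientation']).as_matrix(); yaw=np.degrees(np.arctan2(A[1,0],A[0,0]))
m=(g>140).astype(np.uint8); m[:150]=0; m[270:]=0; m[:,:170]=0; m[:,390:]=0
c=max(cv2.findContours(m,0,2)[0],key=cv2.contourArea); c=cv2.convexHull(c); q=cv2.approxPolyDP(c,5,True)[:,0]; print(q.tolist())
z=o['ee_pos'][2]-48.8+18; P=plane(d,q,z); print('z',z,'tool yaw',yaw,o['ee_pos'].round(1),'f',np.round(o['ft_force'],1))
print('tool-frame corners',((P-o['ee_pos'])@A).round(1).tolist())
for e in np.roll(P,-1,0)-P: print(np.linalg.norm(e).round(1),np.degrees(np.arctan2(e[1],e[0])).round(1))
E
python3 cov.py w4.png
```

```text
t: 7.2
ee_pos: [534.4, -438.5, 197.3]
orientation: [-3.131, -0.238, 0.002]
ft_force: [-0.3, 1.2, -2.6]
width: 16.5
grasp_force: 30.0
[[389, 150], [364, 269], [205, 269], [189, 196], [349, 150]]
z 165.5933153564916 tool yaw 8.699958228043116 [ 534.  -438.2  196.4] f [-0.1  0.5 -2.2]
tool-frame corners [[60.0, 63.3, 30.5], [-15.8, 54.3, 30.7], [-15.8, -48.7, 31.0], [32.6, -55.1, 30.9], [59.9, 39.9, 30.6]]
76.4 -178.1
103.0 98.7
48.8 16.2
98.8 -65.3
23.4 -80.9
```

```bash
sed -i 's/m\[:150\]=0/m[:110]=0/; s/m\[:,390:\]/m[:,410:]/; s/m\[:,:170\]/m[:,:150]/' cov.py; python3 cov.py w5.png
```

```text
[[395, 145], [397, 162], [364, 269], [205, 269], [189, 196], [364, 135], [382, 134]]
z 165.3240343962322 tool yaw 8.698998069843508 [ 534.  -438.2  196.1] f [-0.6 -0.1 -2.8]
tool-frame corners [[62.7, 66.0, 30.4], [53.0, 68.1, 30.4], [-15.8, 53.8, 30.7], [-15.8, -48.9, 31.0], [32.5, -55.3, 30.9], [68.2, 47.5, 30.5], [68.9, 57.9, 30.4]]
10.0 -159.1
70.2 176.9
102.7 98.7
48.7 16.2
108.8 -62.1
10.4 -77.7
10.2 -118.4
```

View pics/w5.png

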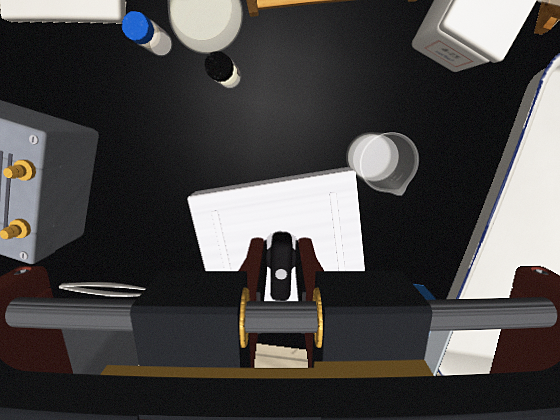

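The held cover's front edge runs (189,196)-(355,171) and hangs level; the beaker had merged into the mask. I'll use these corners directly.

Run:
```python
from h import *
d=cam('wrist'); o=status.get_obs(); A=R.from_rotvec(o['orientation']).as_matrix(); g=d['frame'].mean(2)
z=o['ee_pos'][2]-48.8+18
# front-edge: scan columns for dark->bright top transition
cols=np.arange(200,340,10); pts=[(u,150+np.argmax(g[150:260,u]>140)) for u in cols]
P=plane(d,pts,z); T=(P-o['ee_pos'])@A; k=np.polyfit(T[:,1],T[:,0],1); print('edge: x at y=0',k[1],'angle',np.degrees(np.arctan(k[0])))
for n,q in (('L',[(190,197),(205.5,269)]),('R',[(355,171.5),(364.5,269)])):
    T=(plane(d,q,z)-o['ee_pos'])@A; print(n,T.round(1).tolist(),np.degrees(np.arctan2(T[0,1]-T[1,1],T[0,0]-T[1,0])))
```

```text
edge: x at y=0 41.35613052866238 angle 9.227337412461655
L [[31.8, -54.8, 30.9], [-15.8, -48.7, 31.0]] -7.3034842181148365
R [[47.2, 43.4, 30.5], [-15.7, 53.8, 30.7]] -9.39838384242693
```

```bash
python3 -m inch '[[[1,-8,0,0,0,0.01,0],[4,-28,0,0,0,0.04,0],[9,-60,0,0,0,0.08,0],[14,-95,0,0,0,0.13,0],[20,-132,0,0,0,0.18,0],[25,-170,0,0,0,0.23,0],[31,-207,0,0,0,0.28,0],[36,-243,0,0,0,0.33,0],[41,-277,0,0,0,0.38,0],[46,-307,0,0,0,0.42,0],[49.5,-331,0,0,0,0.45,0],[51.5,-345,0,0,0,0.47,0],[52.4,-351.6,0,0,0,0.475,0],[52.4,-351.6,0,0,0,0.475,0],[52.4,-351.6,0,0,0,0.475,0]]]'
python3 - <<'E'
from h import *
d=cam('wrist'); save(d,'w6.png'); o=status.get_obs(); A=R.from_rotvec(o['orientation']).as_matrix(); g=d['frame'].mean(2)
print(o['ee_pos'],np.degrees(np.arctan2(A[1,0],A[0,0])),A[:,2].round(4))
z=o['ee_pos'][2]-48.8+18
cols=np.arange(200,340,10); pts=[(u,150+np.argmax(g[150:260,u]>170)) for u in cols]; print([int(p[1]) for p in pts])
P=plane(d,pts,z); T=(P-o['ee_pos'])@A; k=np.polyfit(T[:,1],T[:,0],1); print('edge: x at y=0',k[1],'angle',np.degrees(np.arctan(k[0])))
E
```

```text
t: 8.85
ee_pos: [533.6, -84.0, 198.5]
orientation: [3.101, -0.505, -0.0]
ft_force: [-0.5, -0.0, -2.5]
width: 16.6
grasp_force: 30.0
[533.69983238 -84.27789392 198.55394277] -18.530897952469818 [-1.e-04 -2.e-04 -1.e+00]
[155, 154, 151, 150, 151, 150, 151, 150, 153, 152, 151, 151, 150, 153]
edge: x at y=0 58.6615447159056 angle 0.5930801146480211
```

View pics/w6.png

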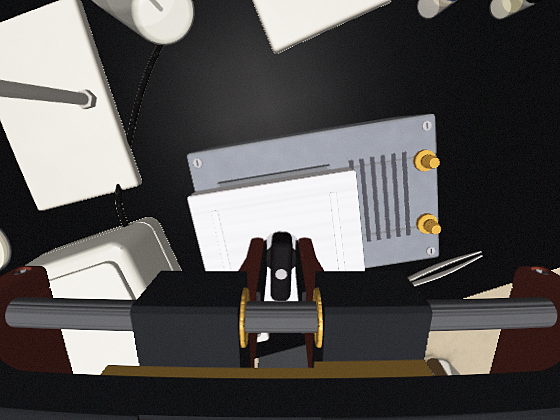

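The cover is above the bay, in the same pose in the hand. The pump's back edge and screws at (197,163), (427,126) and (432,252) are visible, so I'll cross-check the bay position against the first view.

Run:
```python
from h import *
import pickle
d1=pickle.load(open('w1.pkl','rb'))
A=plane(d1,[(144.5,273.5),(344.5,278),(131,156)],90)
d=cam('wrist'); P=plane(d,[(427,126),(197,163),(432,252)],90)
print(A.round(1),P.round(1)); print((P-A).round(1))
e=P[1]-P[0];print(np.degrees(np.arctan2(e[1],e[0])))
print(status.get_obs()['ee_pos'])
```

```text
[[ 568.3 -222.5   90. ]
 [ 599.3  -31.2   90. ]
 [ 457.  -205.    90. ]] [[ 565.7 -222.8   90. ]
 [ 597.4  -31.4   90. ]
 [ 453.2 -205.2   90. ]]
[[-2.6 -0.3  0. ]
 [-1.9 -0.1  0. ]
 [-3.8 -0.1  0. ]]
80.61885731688767
[533.71409234 -84.40004831 198.56959047]
```

```bash
python3 -m inch '[[[-2.9,-0.7,3,0,0,0,0],[-2.9,-0.7,15,0,0,0,0],[-2.9,-0.7,28,0,0,0,0],[-2.9,-0.7,36,0,0,0,0],[-2.9,-0.7,40,0,0,0,0],[-2.9,-0.7,42,0,0,0,0],[-2.9,-0.7,44,0,0,0,0],[-2.9,-0.7,46,0,0,0,0],[-2.9,-0.7,48,0,0,0,0],[-2.9,-0.7,49,0,0,0,0]]]'
```

```text
t: 9.95
ee_pos: [531.3, -82.1, 149.7]
orientation: [3.101, -0.505, 0.0]
ft_force: [-0.4, -0.2, -2.3]
width: 16.7
grasp_force: 30.0
```

```bash
python3 -m inch '[[[0,-0.5,1.5,0,0,0,0],[0,-0.5,3,0,0,0,0],[0,-0.5,4.5,0,0,0,0],[0,-0.5,5.5,0,0,0,0],[0,-0.5,6.5,0,0,0,0]]]'
```

```text
t: 10.45
ee_pos: [531.4, -81.6, 143.1]
orientation: [3.101, -0.505, 0.0]
ft_force: [1.4, -1.0, -2.0]
width: 16.6
grasp_force: 30.0
```

```bash
python3 -m inch '[[[0,0.4,0.7,0,0,0,0],[0,0.6,1.4,0,0,0,0],[0,0.6,2.1,0,0,0,0],[0,0.6,2.8,0,0,0,0],[0,0.6,3.2,0,0,0,0]]]'
```

```text
t: 10.95
ee_pos: [531.8, -82.3, 140.5]
orientation: [3.101, -0.506, 0.002]
ft_force: [1.2, -0.3, 2.9]
width: 16.4
grasp_force: 30.0
```

```bash
python3 -m inch '[[[0,0.6,3.2,0,0,0,40],[0,0.6,3.2,0,0,0,40],[0,0.6,3.2,0,0,0,40],[0,0.6,-20,0,0,0,40],[0,0.6,-50,0,0,0,40],[0,0.6,-60,0,0,-0.15,40],[0,0.6,-60,0,0,-0.3,40],[0,0.6,-60,0,0,-0.45,40],[0,0.6,-60,0,0,-0.6,40],[0,0.6,-60,0,0,-0.75,40],[0,0.6,-60,0,0,-0.9,40],[0,0.6,-60,0,0,-1.05,40],[0,0.6,-60,0,0,-1.2,40],[0,0.6,-60,0,0,-1.35,40],[0,0.6,-60,0,0,-1.5,40],[0,0.6,-60,0,0,-1.57,40]]]' && python3 -m inch '[[[0,0,0,0,0,-0.15,40],[0,0,0,0,0,-0.3,40],[0,0,0,0,0,-0.45,40],[0,0,0,0,0,-0.6,40],[0,0,0,0,0,-0.75,40],[0,0,0,0,0,-0.9,40],[0,0,0,0,0,-1.05,40],[0,0,0,0,0,-1.2,40],[0,0,0,0,0,-1.35,40],[0,0,0,0,0,-1.5,40],[0,0,0,0,0,-1.57,40],[0,0,0,0,0,-1.57,40]]]'
python3 - <<'E'
from h import *
import pickle
d=cam('wrist'); save(d,'w7.png'); pickle.dump(d,open('w7.pkl','wb')); o=status.get_obs(); A=R.from_rotvec(o['orientation']).as_matrix(); print(o['ee_pos'],np.degrees(np.arctan2(A[1,0],A[0,0])))
d2=cam('scene'); save(d2,'s2.png')
a=cv2.resize(load('w7.png')[140:300,190:400],None,fx=3,fy=3,interpolation=2); b=cv2.resize(load('s2.png')[150:260,180:300],None,fx=1,fy=1)
cv2.imwrite('pics/w7c.png',a)
E
```

```text
t: 12.55
ee_pos: [530.6, -82.7, 199.7]
orientation: [-2.545, -1.84, 0.001]
ft_force: [0.4, 0.4, -0.5]
width: 35.3
grasp_force: 0.0
t: 13.75
ee_pos: [530.7, -82.7, 199.8]
orientation: [-0.507, -3.1, 0.0]
ft_force: [-0.2, -0.4, 0.3]
width: 35.3
grasp_force: 0.0
[530.74236679 -82.75550906 199.81254611] 161.28889479817954
```

View pics/w7c.png

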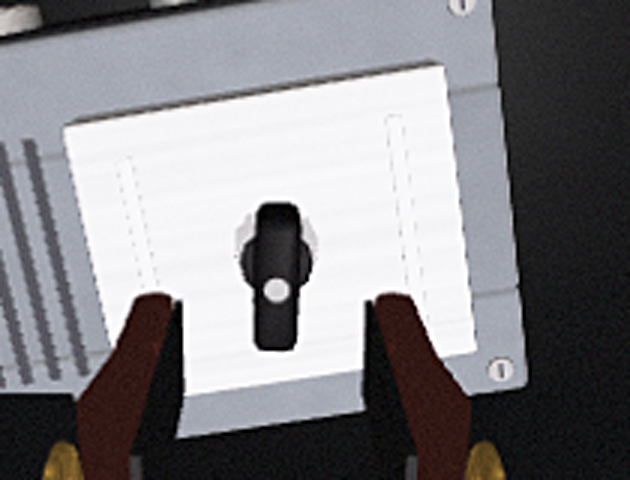

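The cover sits square on the bay, with the wing parallel to the tool at crop (277,275). I'll check its height numerically from the edge lengths, then regrasp.

Run:
```python
from h import *
import pickle
d=pickle.load(open('w7.pkl','rb'))
q=np.array([(65,127),(443,65),(475,352)])/3+[190,140]
for z in (108,110,113):
    P=plane(d,q,z); e=np.diff(P,axis=0); print(z,np.linalg.norm(e,axis=1).round(1),np.degrees(np.arctan2(e[:,1],e[:,0])).round(1),((P[0]+P[2])/2).round(1))
# wing axis
g=d['frame'].mean(2); m=np.zeros(g.shape,np.uint8); m[200:262,262:300]=g[200:262,262:300]<90
ys,xs=np.nonzero(m); P=plane(d,np.c_[xs,ys],144)[:,:2]; ev,V=np.linalg.eigh(np.cov(P.T)); print('wing',P.mean(0),np.degrees(np.arctan2(V[1,1],V[0,1]))%180)
```

```text
108 [101.3  82.6] [80.8 -9.3] [532.8 -82.2 108. ]
110 [100.5  81.9] [80.8 -9.3] [532.2 -82.  110. ]
113 [99.2 80.9] [80.8 -9.3] [531.3 -81.7 113. ]
wing [528.63403352 -81.46642752] 160.36470182395942
```

```bash
python3 -m inch '[[[-0.4,0.6,20,0,0,0,40],[-0.4,0.6,40,0,0,0,40],[-0.4,0.6,50,0,0,0,40],[-0.4,0.6,53.8,0,0,0,40],[-0.4,0.6,53.8,0,0,0,40],[-0.4,0.6,53.8,0,0,0,0],[-0.4,0.6,53.8,0,0,0,0],[-0.4,0.6,53.8,0,0,0,0],[-0.4,0.6,53.8,0,0,0,0],[-0.4,0.6,53.8,0,0,0,0],[-0.4,0.6,53.8,0,0,0,0]]]' && python3 -m inch '[[[0,0,0,0,0,0.1,0],[0,0,0,0,0,0.2,0],[0,0,0,0,0,0.3,0],[0,0,0,0,0,0.4,0],[0,0,0,0,0,0.5,0],[0,0,0,0,0,0.56,0],[0,0,0,0,0,0.56,0]]]'; python3 -c "
from h import *
print(status.get_obs()['moment'])"
```

```text
t: 14.95
ee_pos: [531.8, -82.3, 146.6]
orientation: [0.508, 3.099, 0.0]
ft_force: [-0.0, 0.2, 2.5]
width: 10.8
grasp_force: 30.0
t: 15.65
ee_pos: [531.9, -82.2, 146.4]
orientation: [1.345, 2.838, 0.001]
ft_force: [1.2, 1.3, 2.7]
width: 11.1
grasp_force: 30.0
[ 0.25430296 -0.12268121 -0.00296503]
```

Gripping the bar itself now, at 11 mm width, with the yaw at about 129°. Now light pressure.

```bash
python3 -m inch '[[[0,0,0.8,0,0,0,0],[0,0,1.6,0,0,0,0],[0,0,2.4,0,0,0,0],[0,0,3,0,0,0,0],[0,0,3,0,0,0,0]]]'
```

```text
t: 16.15
ee_pos: [531.9, -82.2, 143.2]
orientation: [1.344, 2.839, 0.001]
ft_force: [3.0, 2.2, 4.1]
width: 11.1
grasp_force: 30.0
```

```bash
python3 -m inch '[[[0,0,0.8,0,0,0,0],[0,0,1.6,0,0,0,0],[0,0,2.4,0,0,0,0],[0,0,3.2,0,0,0,0],[0,0,4,0,0,0,0],[0,0,4.8,0,0,0,0],[0,0,4.8,0,0,0,0]]]'
```

```text
t: 16.85
ee_pos: [531.9, -82.3, 138.6]
orientation: [1.345, 2.839, 0.001]
ft_force: [2.5, 3.1, 6.4]
width: 10.8
grasp_force: 30.0
```

```bash
python3 -m inch '[[[0,0,0.8,0,0,0,0],[0,0,1.6,0,0,0,0],[0,0,2.4,0,0,0,0],[0,0,3.2,0,0,0,0],[0,0,4,0,0,0,0],[0,0,4.5,0,0,0,0],[0,0,4.5,0,0,0,0]]]'; python3 -c "
from h import *
print(status.get_obs()['moment'])"
```

```text
t: 17.55
ee_pos: [531.9, -82.3, 134.3]
orientation: [1.345, 2.838, 0.001]
ft_force: [1.1, 4.1, 8.4]
width: 10.7
grasp_force: 30.0
[ 0.62347231 -0.32019327 -0.03603105]
```

```bash
python3 -m inch '[[[0,0,0.2,0,0,0.06,0],[0,0,0.2,0,0,0.12,0],[0,0,0.2,0,0,0.18,0],[0,0,0.2,0,0,0.24,0],[0,0,0.2,0,0,0.3,0],[0,0,0.2,0,0,0.36,0],[0,0,0.2,0,0,0.42,0],[0,0,0.2,0,0,0.48,0],[0,0,0.2,0,0,0.48,0]]]'; python3 -c "
from h import *
print(status.get_obs()['moment'])"
```

```text
t: 18.45
ee_pos: [532.0, -82.2, 134.1]
orientation: [1.983, 2.436, 0.001]
ft_force: [2.6, 3.5, 7.4]
width: 11.2
grasp_force: 30.0
[ 0.72348162 -0.31753248 -0.03816606]
```

```bash
python3 -m inch '[[[0,0,0,0,0,0.08,0],[0,0,0,0,0,0.16,0],[0,0,0,0,0,0.24,0],[0,0,0,0,0,0.32,0],[0,0,0,0,0,0.4,0],[0,0,0,0,0,0.48,0],[0,0,0,0,0,0.56,0],[0,0,0,0,0,0.64,0],[0,0,0,0,0,0.72,0],[0,0,0,0,0,0.8,0],[0,0,0,0,0,0.88,0],[0,0,0,0,0,0.95,0],[0,0,0,0,0,1.02,0],[0,0,0,0,0,1.09,0],[0,0,0,0,0,1.09,0]]]'; python3 -c "
from h import *
o=status.get_obs(); print(o['moment'],o['qpos'][5]); A=R.from_rotvec(o['orientation']).as_matrix();print(np.degrees(np.arctan2(A[1,0],A[0,0])))"
```

```text
t: 19.95
ee_pos: [532.4, -82.3, 134.3]
orientation: [2.958, 1.055, 0.003]
ft_force: [2.4, 4.3, 8.1]
width: 10.6
grasp_force: 30.0
[ 0.5965197  -0.35168912 -0.07379621] 0.7101745579557154
39.2375168192954
```

```bash
python3 -m inch '[[[0,0,-1,0,0,0,0],[0,0,-2,0,0,0,0],[0,0,-3,0,0,0,0],[0,0,-3.5,0,0,0,0],[0,0,-3.5,0,0,0,0]]]'; python3 -m inch '[[[0,0,-0.6,0,0,0,0],[0,0,-1,0,0,0,0],[0,0,-1,0,0,0,0]]]'
```

```text
t: 20.45
ee_pos: [532.4, -82.3, 137.7]
orientation: [2.958, 1.057, 0.003]
ft_force: [2.7, 3.9, 7.1]
width: 10.6
grasp_force: 30.0
t: 20.75
ee_pos: [532.3, -82.4, 138.4]
orientation: [2.958, 1.057, 0.003]
ft_force: [3.6, 3.8, 3.3]
width: 10.5
grasp_force: 30.0
```

The stud rose into the groove and the force fell off as the pin took the load. I'll release and retreat.

```bash
python3 -m inch '[[[0,0,-0.3,0,0,0,0],[0,0,-0.3,0,0,0,0],[0,0,-0.3,0,0,0,40],[0,0,-0.3,0,0,0,40],[0,0,-0.3,0,0,0,40],[0,0,-0.3,0,0,0,40],[0,0,-15,0,0,0,40],[0,0,-40,0,0,0,40],[0,0,-62,0,0,0,40],[0,0,-62,0,0,0,40],[0,0,-62,0,0,0,40]]]'
python3 - <<'E'
from h import *
d=cam('wrist'); save(d,'w8.png'); o=status.get_obs(); A=R.from_rotvec(o['orientation']).as_matrix(); print(o['ee_pos'],np.degrees(np.arctan2(A[1,0],A[0,0])))
g=d['frame'].mean(2); m=np.zeros(g.shape,np.uint8); m[185:270,250:315]=g[185:270,250:315]<90
n,L,S,C=cv2.connectedComponentsWithStats(m)
for s in S[1:]: 
    if s[4]>30: print(s)
i=1+S[1:,4].argmax(); ys,xs=np.nonzero(L==i)
r=cv2.minAreaRect(np.c_[xs,ys].astype(np.int32)); b=cv2.boxPoints(r)
for z in (136.5,145): # locked / out wing top
    P=plane(d,np.c_[xs,ys],z)[:,:2]; ev,V=np.linalg.eigh(np.cov(P.T)); t=(P-P.mean(0))@V; print(z,P.mean(0),np.degrees(np.arctan2(V[1,1],V[0,1]))%180,np.ptp(t,axis=0))
w=(g>150).astype(np.uint8); w[:140]=0; w[290:]=0; w[:,:170]=0; w[:,400:]=0
c=max(cv2.findContours(w,0,2)[0],key=cv2.contourArea); print(cv2.approxPolyDP(cv2.convexHull(c),5,True)[:,0].tolist())
# same wing-top length measure before the push (w7)
E
```

```text
t: 21.85
ee_pos: [531.4, -82.4, 200.0]
orientation: [2.958, 1.058, 0.0]
ft_force: [0.3, 0.1, -0.3]
width: 35.1
grasp_force: 0.0
[530.8614918  -82.29569519 199.28822378] 39.348639511884336
[270 203  23  47 700]
[250 241   2  29  33]
[311 240   4  30 101]
136.5 [534.13163134 -80.4330541 ] 39.71660869210791 [16.027304   35.44850224]
145 [536.28584859 -78.62815536] 39.71660869210788 [15.37035603 33.99549295]
[[319, 140], [399, 237], [399, 269], [306, 289], [265, 289], [177, 200], [241, 140]]
```

The wing stays at 39.7°, a quarter turn from the slot. It images about 8–11 mm lower than before the push, so the stud is holding itself in and the robot is clear. Handing in.

```bash
python3 -c "
from workcell import ctrl
print(ctrl.close_job())"
```

```text
the job is handed in; nothing more can be done
None
```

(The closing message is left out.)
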